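# Draw out the sprung length stop of a mortising jig and hold it

## Task

Lift the loose dust cover off the end of the jig's sprung length stop and set it down gently, upright, on the bench clear of the jig. Then take the stop's pull knob and draw the rod out of its tube until the dark turned groove on the rod stands at the tube's mouth, and finish with the gripper still holding it there against the spring, so that I can tighten the locking screw. Leave the other things on the bench where they are.

Things in the scene. Friction and masses are not known exactly. Their poses are not given: they have to be found in the camera images.
- jig: Fixed jig: plywood baseboard 18 mm thick (x -100 to 280, y -50 to 120 mm in its frame) with a beech fence 62 mm high, the stop tube (28 mm across, x 0 to 219 mm) in two saddle blocks 76 mm high, and an open toggle clamp 130 mm high near x 185, y 96. Origin on the bench under the tube's mouth, z up; the rod pulls out along -x. The bench is clear at x -330 to -180, y -90 to 90 mm.
- mouth (a point): Centre of the tube's mouth (face of its brass bush) on the rod's axis, 58 mm above the bench; axes as the jig's. The locking screw, a small brass knob 98 mm above the bench, stands at x +34 mm from here.
- rod (a joint): Draw of the steel stop rod (16 mm across) out of its tube, in m: 0 home, as it starts; 0.090 end of travel. An inner spring pulls it home with 5 N at 0 and 13 N at 0.060. The mark, a dark groove 5 mm wide round the rod, is hidden in the tube at the start; its middle is at the mouth at 0.060.
- stop_head (a point): Head on the rod's end, moving with it. Origin on the rod's axis at the stop plate's inner face, at the mouth when home; axes as the jig's. Aluminium plate x 0 to -12 mm, y -17 to 57 mm, 50 mm high; then the black pull knob: round neck 28 mm across, x -12 to -52 mm, and end flange 44 mm across, x -52 to -60 mm.
- neck (a point): Middle of the knob's neck, on the rod's axis (32 mm out from the stop plate's inner face), 58 mm above the bench and 40 mm above the baseboard; the neck lies level along x and can be pinched across y from above.
- cover: Loose dust cover, about 0.2 to 0.4 kg: grey hood 90 (x) x 102 (y) x 76 mm high, walls 4 mm, open below and at its +x side, standing on the baseboard over the stop head. Lift it straight up 70 mm or more before moving it sideways. Origin at the middle of its underside, z up, axes as the jig's at the start. Beech grip on top, centred, 60 (x) x 16 (y) x 34 mm high.
- cover_grip (a point): Point in the cover's beech grip, on its middle line, 20 mm above the hood's top and 96 mm above the cover's underside.
- rail: Bystander: slotted wooden rail 220 x 24 x 24 mm lying on the bench; origin at the middle of its underside, long side x.
- square: Bystander: try square, dark wooden stock 110 x 26 x 16 mm with a steel blade 150 mm long; origin under the middle of the stock.
- glue: Bystander: white glue bottle, 60 mm across, 160 mm high; origin at the middle of its underside.
- jar: Bystander: glass jar with steel lid, 70 mm across, 85 mm high; origin at the middle of its underside.
Not all that is in view belongs to the job. Leave any orange, red or turquoise look-alike of the cover alone.

How it is judged:
On the way, in this order (a step that is already met when the one before it is completed fails the run):
1. the cover is lifted clear above the stop head, the rod still home (z of cover in the frame of jig above 0.083 m and value of joint rod below 0.008 m), for 0.1 s.
2. the cover stands upright on the bench, let go, the rod still home (height (world z) of cover below 0.008 m and angle between cover's own z axis and vertical below 0.08 rad and linear speed of cover below 0.02 m/s and contact force between each of the arm, the fingers and cover below 0.1 N and value of joint rod below 0.008 m), for 0.2 s.
3. the rod is drawn to its groove and held by the knob (value of joint rod between 0.056 and 0.064 m and contact force between the fingers and rod above 3 N), for 0.4 s.
At the end, for the whole second after the job is handed in: The rod is held still by the gripper on the stop head with the middle of its groove within 4 mm of the tube's mouth (drawn out 56 to 64 mm), and the cover stands upright and at rest on the bench top, off the baseboard, touched by neither the robot nor the stop head (all of step 3 and velocity of joint rod between -0.02 and 0.02 m/s and contact force between cover and rod below 0.1 N and height (world z) of cover below 0.008 m and angle between cover's own z axis and vertical below 0.08 rad and linear speed of cover below 0.02 m/s and contact force between each of the arm, the fingers and cover below 0.1 N); the arm keeps its last pose, push and grip.
It fails at once if the cover is dropped or slammed onto the bench (height (world z) of cover below 0.05 m and linear speed of cover above 0.7 m/s).
It fails at once if another thing on the bench is pushed away by more than 30 mm (distance of any of rail, square, glue, jar from where it was at the start of the episode above 0.03 m).
It also fails if it takes over 61 s, if anything falls off the work surface, if the arm or the gripper's body presses on something with over 40 N, if the wrist force passes 120 N, or if a joint passes its speed limit or range.

## Robot

A 6-joint arm with a two-finger parallel gripper is mounted at the origin on the work surface. World frame = base frame: x ahead of the robot, y to its left, z up, the work surface at z = 0. Lengths are in m, angles in rad, forces in N, time in s.
With the tool pointing down it reaches from about 0.4 to 0.925 m from the base axis. Payload 3.4 kg.
Tool frame: the origin (TCP) lies at the very end of the fingers, on their centre line; the grasp point (between the pads) lies r.tcp_to_grasp behind it (r.tcp_to_grasp is the distance from the TCP to the grasp point, in m); x points along the fingers, z is the direction in which the jaws open and shut, and the axes are right-handed (so a half turn about x gives the same grasp; the last joint's range is limited). The gripper opens to 85 mm and grips with 20 to 120 N. Pads are 22 mm wide; open, the fingers measure 114 mm over their backs; the gripper's body (76 mm by 85 mm) begins 54 mm behind the grasp point. The pads swing forward as they close: fully open they stand 13 mm farther back than shut.
Start: joints at [1.032, 0.307, 1.506, -0, 1.328, -0.073], TCP at [0.258, 0.514, 0.231] pointing down, gripper open.
Joint ranges: [-3.12, 3.12], [-1.05, 2.28], [0.14, 2.33], [-1.42, 4.57], [0.1, 2.73], [-2.68, 2.68]. Speed limits (rad/s): [2.57, 2.57, 3.14, 3.14, 3.14, 3.14].

## Interface

Orientations are given as a rotation vector (axis times angle).
In Python, from cell import r gives the robot as it stands. The module is installed in compiled form; this text tells all that it offers.
- The arm moves only by the tool drive_tool, never from a script. Its argument "commands" is a list of rows, each a list of 7 numbers: the turn, a rotation vector about the tool's x, y, z in degrees, then the shift along the tool's x, y, z in cm, then the finger opening in cm, from 0 to 8.54. A call has 1 to 12 rows; each row is the pose to reach, as a shift and turn from the pose commanded when the call began, along the tool's axes at that moment; what a row does not reach only later rows make up. A row lasts 1/8 s, in which the tool goes at most 62.5 mm and 10.7 degrees, less where a joint would pass 70% of its speed; a pose out of reach is approached as far as the arm can. A call with a gripper value outside its range is refused whole. The fingers move at their own pace and stop on an object; "force" is the grip in N (left out, the last holds). Time passes only in rows, so rows that repeat a pose let the fingers close. It gives the time, the measured TCP pose, the force and the opening at its end, in the units of the state.
- r.get_obs(): the state, without advancing time (a new reading comes with each control period).
- r.camera(name): name is "side" or "top" or "wrist"; returns a dict with "image" (384x512x3 uint8, blue, green, red), "vertical_fov" (degrees; the focal length in pixels is half the picture's height over the tangent of half this angle, whatever the lens; pixels are square), "cx", "cy" (the principal point, pixels), "D" ([k1, k2, p1, p2, k3] as OpenCV has them; the pictures are not rectified), "cam_to_world" (4x4, takes a point from camera to world coordinates). Camera axes: x right, y down, z forward; pixel columns grow to the right and rows downward; lengths in m; the calibration is good to about 2 mm. A picture is of the moment at which its call begins. There is no depth.
- r.finish_job(): hands the job in, once; it reports no verdict.
Trained networks look in a picture, given as the dict that the camera call returned (one of the last four; its "shot" number tells which), for a name from the list of things; names that differ only in an ending like _2 or _b are one class to them, and where a whole thing is asked for, a point or a joint stands for the part that bears it (a point fixed in the world has none). Each returns a list of dicts, best first, with "conf" (0 to 1); they miss things now and then, are a little off and sometimes report something else, mostly with a low value. They report only what shows in the picture. A call takes as long as a camera call. They do not tell look-alikes from the thing itself.
- r.boxes_of(label, picture): "centre" ([x, y, z] in m, in world coordinates, good to about 4 mm: the middle of the surface that is visible of it).
- r.masks_of(label, picture): "mask" (384x512 bool, what is visible of it).
- r.mark_of(label, picture): "centre" ([x, y, z] in m, in world coordinates, good to about 4 mm: a listed point, or the origin of a listed thing).
The state is a dict: "t": time; "q": joint angles; "qvel": joint speeds; "tau": joint torques, N m; "ee_pos": TCP position; "ee_rot": TCP orientation; "contact_force": force on the tool from outside, world axes, zero at the start; "moment": the same for the moment, N m; "gripper_width": finger opening in m.
Only numpy, scipy, OpenCV 4.12 (cv2) and the standard library are available. Lean on these libraries where they do the work, as an engineer would, in place of code of your own. Each camera call takes 0.05 s, during which the arm holds its last target. There are 200 camera calls.

## Working session

There is one attempt and no reset: what is moved stays moved. The work goes in short steps, Python scripts to look and compute and a tool call to move; the robot and the scene stay as the last step left them, time stands still between calls to the robot, and variables do not carry over. Pictures are saved under pics/ and viewed, about 8 in all and at most 12, crops included, and the job is handed in when it is done.

Besides the shell and the picture viewer there is one more tool, called after "Emit:" as a command line: name --pt "numbers of a row" for each row, then --argument value for the rest. drive_tool: Moves the arm, as the interface text tells. Its arguments: {"type":"object","properties":{"commands":{"type":"array"},"force":{"type":"number"}},"required":["commands"]}

```bash
mkdir -p pics
python3 - <<'E'
from cell import r
import cv2,numpy as np
o=r.get_obs();print(o['ee_pos'],o['ee_rot'],o['gripper_width'],r.tcp_to_grasp)
P={n:r.camera(n) for n in('side','top')}
cv2.imwrite('pics/a.png',np.vstack([P['side']['image'],P['top']['image']])[:, :])
cv2.imwrite('pics/a.png',cv2.resize(np.hstack([P['side']['image'],P['top']['image']]),(800,300)))
cv2.imwrite('pics/top.png',P['top']['image'])
for n,p in P.items():
  for l in('jig','mouth','stop_head','neck','cover','cover_grip','rail','square','glue','jar'):
    print(n,l,[(np.round(d['centre'],3).tolist(),round(d['conf'],2)) for d in r.mark_of(l,p)])
print(r.get_obs()['t'])
E
```

```text
[0.25738402 0.51335278 0.23037256] [-0.86144133  1.39584523  0.85982325] 0.08556881139534661 0.0187
side jig [([0.522, 0.075, 0.002], 0.69)]
side mouth [([0.517, 0.068, 0.062], 0.71)]
side stop_head [([0.521, 0.074, 0.002], 0.21)]
side neck []
side cover [([0.675, -0.043, -0.001], 0.97), ([0.497, 0.038, 0.019], 0.77), ([0.336, -0.139, -0.005], 0.71), ([0.286, 0.252, 0.001], 0.71)]
side cover_grip [([0.672, -0.047, 0.096], 0.82), ([0.332, -0.139, 0.096], 0.79), ([0.28, 0.258, 0.091], 0.78), ([0.499, 0.036, 0.018], 0.72), ([0.498, 0.038, 0.113], 0.57)]
side rail [([0.614, 0.19, 0.004], 0.58)]
side square [([0.394, -0.432, -0.003], 0.83)]
side glue [([0.608, -0.468, 0.001], 0.57)]
side jar [([0.716, 0.106, -0.002], 0.9)]
top jig [([0.521, 0.071, 0.002], 0.65), ([0.61, 0.192, -0.002], 0.23)]
top mouth [([0.524, 0.071, 0.057], 0.74)]
top stop_head []
top neck [([0.5, 0.038, 0.021], 0.31)]
top cover [([0.671, -0.045, -0.001], 0.87), ([0.495, 0.034, 0.021], 0.8), ([0.333, -0.135, 0.002], 0.78), ([0.288, 0.26, 0.004], 0.7)]
top cover_grip [([0.675, -0.046, 0.098], 0.82), ([0.499, 0.037, 0.022], 0.68), ([0.332, -0.136, 0.098], 0.62), ([0.499, 0.037, 0.113], 0.6), ([0.283, 0.256, 0.096], 0.6)]
top rail [([0.612, 0.189, 0.002], 0.89)]
top square [([0.394, -0.442, -0.004], 0.66)]
top glue [([0.608, -0.467, 0.001], 0.63)]
top jar [([0.716, 0.108, 0.001], 0.91)]
1.1
```

View pics/a.png

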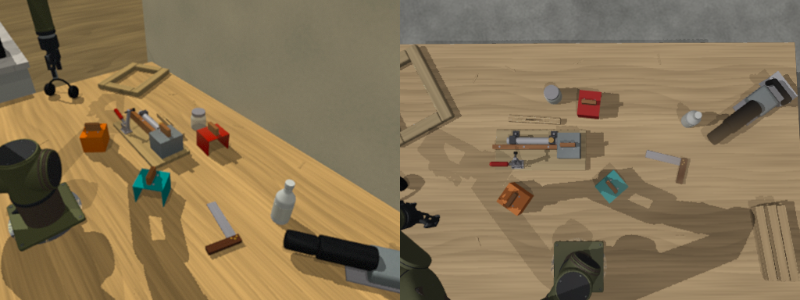

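The side and top views show four cover-shaped things. In the composite's top half the grey one on the jig is at about (568,145), with red at (589,103), turquoise at (611,185) and orange at (515,199). I choose the grey hood on the jig at world (0.498, 0.037) and check it in a close crop with the yaw.

```bash
cat > h.py <<'E'
from cell import r
import cv2,numpy as np
from scipy.spatial.transform import Rotation as R
def K(p):
    f=p['image'].shape[0]/2/np.tan(np.radians(p['vertical_fov']/2))
    return np.array([[f,0,p['cx']],[0,f,p['cy']],[0,0,1.]])
def pix(p,X):
    M=np.linalg.inv(p['cam_to_world']);X=np.atleast_2d(np.array(X,float))
    return cv2.projectPoints(X,cv2.Rodrigues(M[:3,:3])[0],M[:3,3],K(p),np.array(p['D'],float))[0].reshape(-1,2)
def world(p,uv,z):
    u=cv2.undistortPoints(np.array(uv,float).reshape(-1,1,2),K(p),np.array(p['D'],float)).reshape(-1,2)
    T=np.array(p['cam_to_world']);d=np.c_[u,np.ones(len(u))]@T[:3,:3].T;o=T[:3,3]
    return o+d*((z-o[2])/d[:,2])[:,None]
def togo(X,Zdir):
    "shift (cm, tool axes) and turn (deg) to TCP X, pointing down, jaws along Zdir"
    o=r.get_obs();A=R.from_rotvec(o['ee_rot']);z=np.array([*Zdir,0.])/np.hypot(*Zdir)
    if z@A.as_matrix()[:,2]<0:z=-z
    x=np.array([0,0,-1.]);B=R.from_matrix(np.c_[x,np.cross(z,x),z])
    print('t',o['t'],'turn',np.round(np.degrees((A.inv()*B).as_rotvec()),1),'shift',np.round(A.inv().apply(np.array(X)-o['ee_pos'])*100,2),'w',o['gripper_width'],'F',np.round(o['contact_force'],1))
E
python3 - <<'E'
from h import *
p=r.camera('top');i=p['image']
A=R.from_rotvec(r.get_obs()['ee_rot']).as_matrix();print(A.round(3))
c=pix(p,[[.498,.037,.09],[.47,.1,.05]]);print(c)
x,y=c[0].astype(int);s=i[y-50:y+50,x-90:x+60];cv2.imwrite('pics/b.png',cv2.resize(s,None,fx=5,fy=5,interpolation=2));print(x-90,y-50)
for l in('cover','rail'):
  for d in r.masks_of(l,p):
    q=np.argwhere(d['mask'])[:,::-1].astype(np.float32);print(l,d['conf'],cv2.minAreaRect(q))
q=np.argwhere
togo([.498,.037,.35],[1,0])
E
```

```text
[[ 0.    -0.894  0.448]
 [-0.     0.448  0.894]
 [-1.    -0.    -0.   ]]
[[214.69447505 186.16970791]
 [196.39227539 195.89149129]]
124 136
cover 0.94 ((146.40939331054688, 253.98660278320312), (37.02928161621094, 35.71851348876953), 34.99202346801758)
cover 0.74 ((216.0, 186.5), (33.0, 30.0), 90.0)
cover 0.63 ((241.77438354492188, 133.53048706054688), (28.1600399017334, 35.55895233154297), 6.340191841125488)
cover 0.57 ((270.1408996582031, 238.32322692871094), (30.103412628173828, 33.22524642944336), 48.012786865234375)
rail 0.66 ((172.4907684326172, 153.6661376953125), (65.28821563720703, 8.154092788696289), 3.1798300743103027)
t 1.25 turn [63.4 -0.  -0. ] shift [-11.87 -42.86 -31.87] w 0.08508153481357467 F [-0.1  0.1  0.4]
```

View pics/b.png

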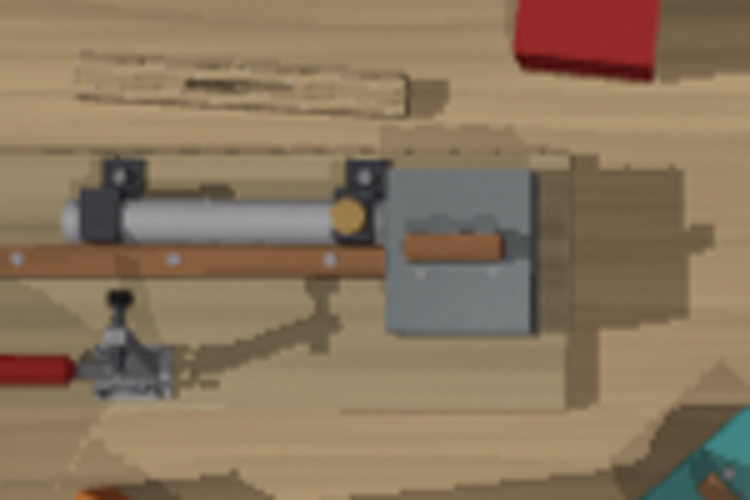

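The crop shows the grey hood over the tube's mouth end, its beech grip from (404,245) to (502,247), and the brass screw at (348,215). That matches the description. The jig's x lies along world +y, so the jaws must open along world x.

Emit:
drive_tool --pt "63.4 0 0 2.0 -42.9 -31.9 8.5" --pt "63.4 0 0 2.0 -42.9 -31.9 8.5" --pt "63.4 0 0 2.0 -42.9 -31.9 8.5" --pt "63.4 0 0 2.0 -42.9 -31.9 8.5" --pt "63.4 0 0 2.0 -42.9 -31.9 8.5" --pt "63.4 0 0 2.0 -42.9 -31.9 8.5" --pt "63.4 0 0 2.0 -42.9 -31.9 8.5" --pt "63.4 0 0 2.0 -42.9 -31.9 8.5" --pt "63.4 0 0 2.0 -42.9 -31.9 8.5" --pt "63.4 0 0 2.0 -42.9 -31.9 8.5" --pt "63.4 0 0 2.0 -42.9 -31.9 8.5" --pt "63.4 0 0 2.0 -42.9 -31.9 8.5" --force 60

```text
t: 2.75
ee_pos: [0.4976, 0.0376, 0.2113]
ee_rot: [-0.0, 1.571, 0.001]
contact_force: [-0.0, 0.1, -0.4]
gripper_width: 0.0852
```

Run:
```python
from h import *
togo([.498,.037,.099],[1,0])
p=r.camera('wrist')
for l in('cover_grip','cover','mouth'):
  print(l,[(np.round(d['centre'],3).tolist(),round(d['conf'],2)) for d in r.mark_of(l,p)])
i=p['image'].copy()
for d in r.masks_of('cover_grip',p)[:1]: print(cv2.minAreaRect(np.argwhere(d['mask'])[:,::-1].astype(np.float32)))
for a in pix(p,[[.49,.007,.128],[.506,.007,.128],[.49,.067,.128],[.506,.067,.128]]):cv2.circle(i,tuple(int(v) for v in a),3,(0,0,255),1)
cv2.imwrite('pics/c.png',i)
```

```text
t 2.75 turn [ 0.1 -0.  -0. ] shift [11.23 -0.06  0.04] w 0.08524012749327962 F [-0.   0.1 -0.4]
cover_grip [([0.675, -0.042, 0.098], 0.91), ([0.332, -0.137, 0.098], 0.65), ([0.5, 0.038, 0.119], 0.64)]
cover [([0.672, -0.049, 0.004], 0.92)]
mouth [([0.52, 0.067, 0.059], 0.93)]
((256.0, 182.99996948242188), (117.99998474121094, 101.99998474121094), 0.0)
```

View pics/c.png

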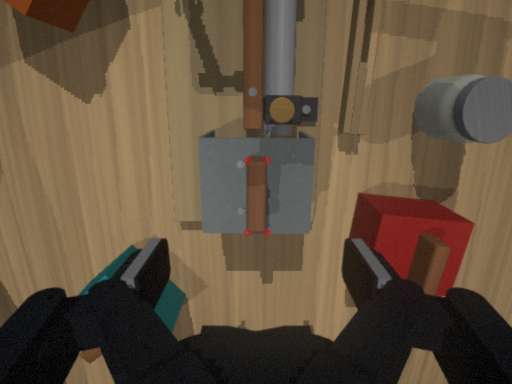

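The overlay of the assumed grip corners matches the beech grip, at (248–268, 160–232) px. It is aligned and the fingers are clear, so I descend and grasp.

Emit:
drive_tool --pt "0 0 0 5 0 0.05 8.5" --pt "0 0 0 9 0 0.05 8.5" --pt "0 0 0 11.1 0 0.05 8.5" --pt "0 0 0 11.1 0 0.05 8.5" --pt "0 0 0 11.1 0 0.05 0.5" --pt "0 0 0 11.1 0 0.05 0.5" --pt "0 0 0 11.1 0 0.05 0.5" --pt "0 0 0 11.1 0 0.05 0.5" --pt "0 0 0 11.1 0 0.05 0.5" --pt "0 0 0 11.1 0 0.05 0.5" --pt "0 0 0 11.1 0 0.05 0.5" --pt "0 0 0 11.1 0 0.05 0.5" --force 60

```text
t: 4.5
ee_pos: [0.4988, 0.0366, 0.1008]
ee_rot: [0.0, 1.57, -0.0]
contact_force: [-2.2, 1.1, 5.7]
gripper_width: 0.015
```

Emit:
drive_tool --pt "0 0 0 -1 0 0 0.5" --pt "0 0 0 -3 0 0 0.5" --pt "0 0 0 -6 0 0 0.5" --pt "0 0 0 -9 0 0 0.5" --pt "0 0 0 -12 0 0 0.5" --pt "0 0 0 -12 0 0 0.5" --pt "0 0 0 -12 0 0 0.5" --pt "0 0 0 -12 0 0 0.5"

```text
t: 5.5
ee_pos: [0.4976, 0.0365, 0.2187]
ee_rot: [0.0, 1.574, -0.0]
contact_force: [0.3, 0.0, -1.7]
gripper_width: 0.0152
```

Run:
```python
from h import *
togo([.53,-.2,.22],[1,0])
P=[r.camera(n) for n in('side','top')]
for p in P: print([(l,d['centre'].round(3).tolist() if hasattr(d['centre'],'round') else np.round(d['centre'],3).tolist(),d['conf']) for l in('neck','stop_head','mouth') for d in r.mark_of(l,p)])
print([(np.round(d['centre'],3).tolist(),round(d['conf'],2)) for d in r.mark_of('cover',P[0])])
s=P[0]['image'][80:300,90:350];cv2.imwrite('pics/d.png',cv2.resize(s,None,fx=2.5,fy=2.5))
```

```text
t 5.5 turn [-0.  -0.2 -0. ] shift [ -0.14 -23.65   3.26] w 0.01518262139745728 F [ 0.3  0.  -1.7]
[('neck', [0.52, 0.043, 0.054], 0.97), ('stop_head', [0.521, 0.071, 0.057], 0.68), ('stop_head', [0.394, -0.432, -0.002], 0.43), ('mouth', [0.52, 0.069, 0.059], 0.82)]
[('stop_head', [0.524, 0.069, 0.055], 0.73), ('mouth', [0.523, 0.068, 0.061], 0.92), ('mouth', [0.716, 0.104, -0.002], 0.66), ('mouth', [0.607, -0.47, 0.0], 0.47)]
[([0.676, -0.046, -0.004], 0.88), ([0.335, -0.141, 0.003], 0.65), ([0.287, 0.254, 0.003], 0.59), ([0.496, 0.035, 0.136], 0.58)]
```

View pics/d.png

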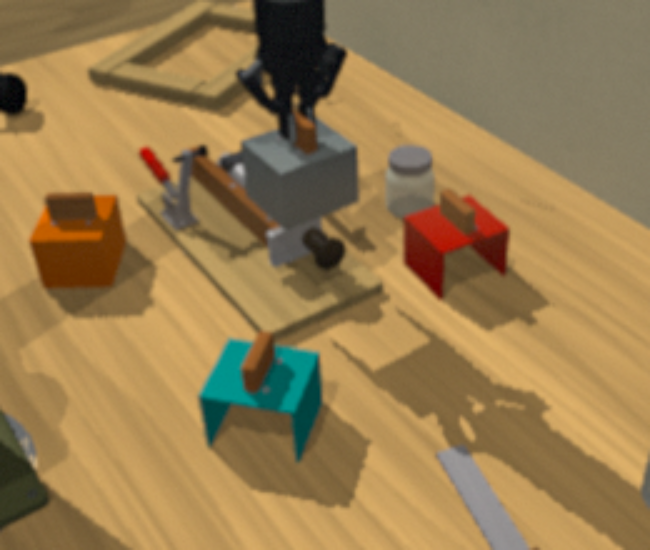

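The cover hangs level at (300,170) in the crop, and the black knob at (325,247) is exposed with the rod home. I carry it sideways to the clear bench.

Emit:
drive_tool --pt "0 0 0 0 -3 0.4 0.5" --pt "0 0 0 0 -7 1 0.5" --pt "0 0 0 0 -11 1.5 0.5" --pt "0 0 0 0 -15 2 0.5" --pt "0 0 0 0 -19 2.6 0.5" --pt "0 0 0 0 -22 3 0.5" --pt "0 0 0 0 -23.6 3.2 0.5" --pt "0 0 0 0 -23.6 3.2 0.5" --pt "0 0 0 4 -23.6 3.2 0.5" --pt "0 0 0 7 -23.6 3.2 0.5" --pt "0 0 0 9.5 -23.6 3.2 0.5" --pt "0 0 0 9.5 -23.6 3.2 0.5"

```text
t: 7.45
ee_pos: [0.5286, -0.1971, 0.1234]
ee_rot: [0.002, 1.576, 0.003]
contact_force: [-0.6, 0.0, -2.1]
gripper_width: 0.0149
```

Run:
```python
from h import *
togo([.53,-.2,.083],[1,0])
p=r.camera('side')
print([(np.round(d['centre'],3).tolist(),round(d['conf'],2)) for d in r.mark_of('cover',p)])
x,y=pix(p,[.53,-.2,.07])[0].astype(int)
cv2.imwrite('pics/e.png',cv2.resize(p['image'][y-90:y+70,x-100:x+100],None,fx=3,fy=3))
```

```text
t 7.45 turn [ 0.  -0.3 -0.2] shift [ 4.04 -0.3   0.16] w 0.01485894519488784 F [-0.6  0.  -2.1]
[([0.284, 0.254, 0.003], 0.94), ([0.529, -0.198, 0.041], 0.89), ([0.338, -0.142, -0.006], 0.68), ([0.675, -0.046, -0.001], 0.48), ([0.396, -0.432, -0.001], 0.34)]
```

View pics/e.png

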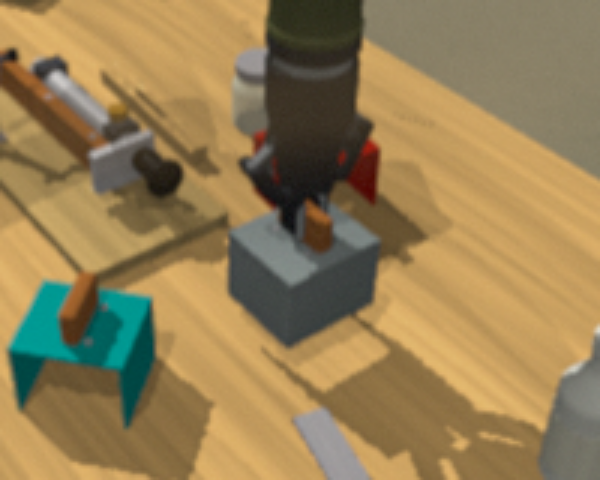

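The cover hangs level about 40 mm above clear bench at (300,280), away from the turquoise one and the square's blade. I lower it slowly.

Emit:
drive_tool --pt "0 0 0 1 0 0 0.5" --pt "0 0 0 2 0 0 0.5" --pt "0 0 0 2.8 0 0 0.5" --pt "0 0 0 3.3 0 0 0.5" --pt "0 0 0 3.6 0 0 0.5" --pt "0 0 0 3.8 0 0 0.5" --pt "0 0 0 3.8 0 0 0.5" --pt "0 0 0 3.8 0 0 0.5"

```text
t: 8.55
ee_pos: [0.5308, -0.1996, 0.0875]
ee_rot: [0.0, 1.57, -0.001]
contact_force: [0.5, 0.6, -1.7]
gripper_width: 0.0146
```

Emit:
drive_tool --pt "0 0 0 0.2 0 0 0.5" --pt "0 0 0 0.4 0 0 0.5" --pt "0 0 0 0.5 0 0 0.5" --pt "0 0 0 0.5 0 0 0.5"

```text
t: 9.05
ee_pos: [0.5305, -0.1995, 0.0829]
ee_rot: [0.0, 1.571, -0.001]
contact_force: [-2.6, 0.2, 4.0]
gripper_width: 0.0147
```

Contact with the bench is felt: vertical force went from -1.7 to +4 N at the expected height. I release and rise.

Emit:
drive_tool --pt "0 0 0 0 0 0 3" --pt "0 0 0 0 0 0 6" --pt "0 0 0 0 0 0 8.5" --pt "0 0 0 0 0 0 8.5" --pt "0 0 0 -1 0 0 8.5" --pt "0 0 0 -4 0 0 8.5" --pt "0 0 0 -9 0 0 8.5" --pt "0 0 0 -14 0 0 8.5" --pt "0 0 0 -14 0 0 8.5" --pt "0 0 0 -14 0 0 8.5"

```text
t: 10.3
ee_pos: [0.5304, -0.1993, 0.2227]
ee_rot: [0.0, 1.57, -0.001]
contact_force: [-0.0, 0.4, -0.9]
gripper_width: 0.0851
```

Run:
```python
from h import *
for n in('side','top','wrist'):
  p=r.camera(n)
  for l in('neck','mouth','stop_head','cover'): print(n,l,[(np.round(d['centre'],3).tolist(),round(d['conf'],2)) for d in r.mark_of(l,p)])
  if n=='top':
    i=cv2.resize(p['image'][130:270,150:320],None,fx=4,fy=4,interpolation=2)
    cv2.imwrite('pics/f.png',i)
togo([.52,.038,.2],[1,0])
```

```text
side neck []
side mouth [([0.52, 0.066, 0.06], 0.72)]
side stop_head [([0.522, 0.068, 0.058], 0.91)]
side cover [([0.675, -0.045, -0.0], 0.78), ([0.285, 0.253, 0.001], 0.64), ([0.531, -0.199, -0.0], 0.62), ([0.337, -0.143, -0.001], 0.62), ([0.518, 0.066, 0.058], 0.18)]
top neck [([0.518, 0.042, 0.057], 0.8)]
top mouth [([0.525, 0.071, 0.058], 0.55)]
top stop_head [([0.517, 0.068, 0.054], 0.66)]
top cover [([0.285, 0.257, 0.0], 0.98), ([0.531, -0.198, 0.002], 0.74), ([0.333, -0.134, 0.001], 0.73), ([0.673, -0.045, -0.0], 0.68)]
wrist neck []
wrist mouth [([0.534, -0.197, 0.1], 0.3)]
wrist stop_head []
wrist cover [([0.672, -0.046, 0.004], 0.83), ([0.526, -0.203, 0.004], 0.67), ([0.331, -0.136, 0.001], 0.57)]
t 11.05 turn [-0.  0.  0.] shift [ 2.23 23.75 -1.08] w 0.08469479371761994 F [ 0.   0.1 -0.8]
```

View pics/f.png

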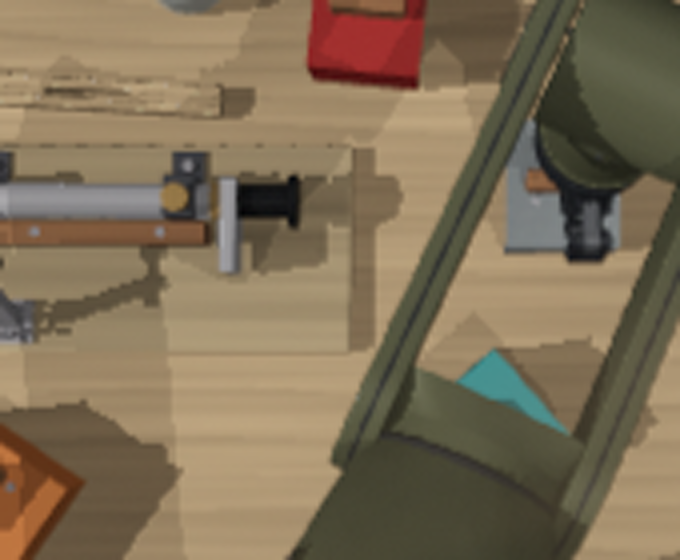

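The cover stands on the bench, with its grip at (540,180). The knob is exposed at (270,200) with the flange at (292,200) and the rod home. I go above the neck.

Emit:
drive_tool --pt "0 0 0 0 5 -0.3 8.5" --pt "0 0 0 0 11 -0.6 8.5" --pt "0 0 0 1 17 -0.8 8.5" --pt "0 0 0 2.2 23.7 -1.0 8.5" --pt "0 0 0 3.2 23.7 -1.0 8.5" --pt "0 0 0 3.2 23.7 -1.0 8.5"

```text
t: 11.8
ee_pos: [0.5201, 0.0378, 0.1895]
ee_rot: [-0.002, 1.573, 0.001]
contact_force: [-0.7, 0.4, -0.6]
gripper_width: 0.0851
```

Run:
```python
from h import *
togo([.52,.037,.039],[1,0])
p=r.camera('wrist')
for l in('neck','mouth','stop_head'): print(l,[(np.round(d['centre'],3).tolist(),round(d['conf'],2)) for d in r.mark_of(l,p)])
i=cv2.resize(p['image'],None,fx=1.5,fy=1.5)
q=[[.52+a,.069+b,.058] for a in(-.014,.014) for b in(-.012,-.052)]+[[.52+a,.069-.06,.058] for a in (-.022,.022)]
for a in pix(p,q):cv2.circle(i,tuple(int(v*1.5) for v in a),4,(0,0,255),1)
cv2.imwrite('pics/g.png',i)
```

```text
t 11.8 turn [ 0.1 -0.1  0. ] shift [15.05 -0.07  0.02] w 0.08505288233155683 F [-0.7  0.4 -0.6]
neck [([0.516, 0.036, 0.06], 0.74)]
mouth [([0.517, 0.068, 0.057], 0.92)]
stop_head [([0.515, 0.074, 0.059], 0.55)]
```

View pics/g.png

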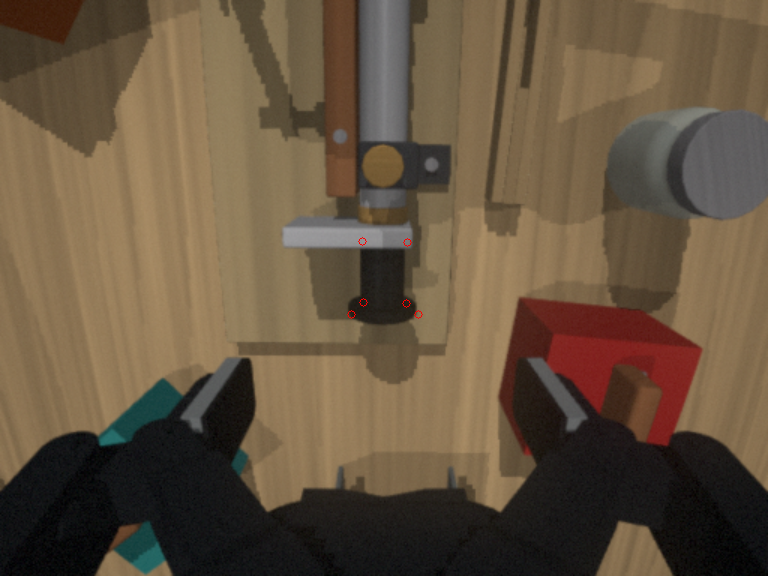

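The overlay fits the neck and flange, at (362–406, 242–303) px, within about 2 mm. I descend and grip.

Emit:
drive_tool --pt "0 0 0 5 -0.2 -0.1 8.5" --pt "0 0 0 10 -0.2 -0.1 8.5" --pt "0 0 0 13 -0.2 -0.1 8.5" --pt "0 0 0 15 -0.2 -0.1 8.5" --pt "0 0 0 15 -0.2 -0.1 8.5" --pt "0 0 0 15 -0.2 -0.1 2" --pt "0 0 0 15 -0.2 -0.1 1" --pt "0 0 0 15 -0.2 -0.1 1" --pt "0 0 0 15 -0.2 -0.1 1" --pt "0 0 0 15 -0.2 -0.1 1" --pt "0 0 0 15 -0.2 -0.1 1" --pt "0 0 0 15 -0.2 -0.1 1" --force 100

```text
t: 13.5
ee_pos: [0.5187, 0.0355, 0.0415]
ee_rot: [0.0, 1.572, -0.001]
contact_force: [-4.2, -1.2, 9.1]
gripper_width: 0.0253
```

Gripped on the neck. I draw the rod out.

Emit:
drive_tool --pt "0 0 0 0 -0.5 0 1" --pt "0 0 0 0 -1.2 0 1" --pt "0 0 0 0 -2 0 1" --pt "0 0 0 0 -2.8 0 1" --pt "0 0 0 0 -3.6 0 1" --pt "0 0 0 0 -4.4 0 1" --pt "0 0 0 0 -5.2 0 1" --pt "0 0 0 0 -5.7 0 1" --pt "0 0 0 0 -6 0 1" --pt "0 0 0 0 -6 0 1" --pt "0 0 0 0 -6 0 1" --pt "0 0 0 0 -6 0 1"

```text
t: 15.0
ee_pos: [0.5183, -0.0212, 0.0415]
ee_rot: [0.005, 1.572, 0.002]
contact_force: [-4.4, 11.8, 10.4]
gripper_width: 0.0253
```

Run:
```python
from h import *
o=r.get_obs();print(o['t'],o['ee_pos'],o['contact_force'],o['gripper_width'])
p=r.camera('wrist')
for l in('neck','mouth','stop_head'): print(l,[(np.round(d['centre'],4).tolist(),round(d['conf'],2)) for d in r.mark_of(l,p)])
s=p['image']
q=pix(p,[[.519,.068-b,.066] for b in(0,.02,.04,.06)]);print(q)
t=r.camera('top');print('top',[(l,np.round(d['centre'],4).tolist(),round(d['conf'],2)) for l in('neck','mouth','stop_head') for d in r.mark_of(l,t)])
x,y=pix(t,[.52,.05,.06])[0].astype(int)
a=cv2.resize(t['image'][y-18:y+18,x-25:x+25],(500,360),interpolation=2)
x,y=pix(p,[.519,.06,.066])[0].astype(int);print(x,y)
y=max(y,60);b=cv2.resize(s[y-60:y+60,x-50:x+50],(300,360),interpolation=2)
cv2.imwrite('pics/h.png',np.hstack([a,b]))
```

```text
15.0 [ 0.51825563 -0.02122589  0.04146971] [-4.39616712 11.76248893 10.37846573] 0.025276638780503423
neck [([0.5173, -0.0185, 0.0584], 0.72)]
mouth [([0.5191, 0.0662, 0.056], 0.64)]
stop_head [([0.5175, 0.0127, 0.0553], 0.91)]
[[259.8751265   53.78620165]
 [259.78363189 109.08535572]
 [259.68071565 160.35800816]
 [259.57170272 207.44541265]]
top [('neck', [0.5234, -0.0149, 0.0627], 0.59), ('neck', [0.5316, -0.1992, 0.097], 0.34), ('mouth', [0.5234, 0.0687, 0.058], 0.55), ('stop_head', [0.5183, 0.0115, 0.056], 0.37)]
259 76
```

View pics/h.png

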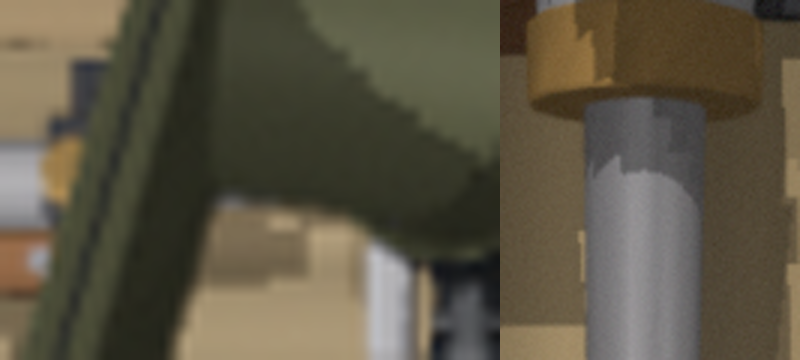

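The wrist crop (right half) shows the rod emerging from the brass bush at (645,110). There is only shadow on it and the groove is still hidden, consistent with the 56.7 mm of TCP travel (the groove shows from 57.5 mm). I pull another 4 mm.

Emit:
drive_tool --pt "0 0 0 0 -0.2 0 1" --pt "0 0 0 0 -0.4 0 1" --pt "0 0 0 0 -0.4 0 1" --pt "0 0 0 0 -0.4 0 1" --pt "0 0 0 0 -0.4 0 1" --pt "0 0 0 0 -0.4 0 1"

```text
t: 16.15
ee_pos: [0.5182, -0.025, 0.0415]
ee_rot: [0.006, 1.572, 0.002]
contact_force: [-3.7, 11.4, 10.7]
gripper_width: 0.0251
```

Run:
```python
from h import *
o=r.get_obs();print(o['t'],o['ee_pos'],o['contact_force'],o['gripper_width'])
p=r.camera('wrist')
for l in('mouth','stop_head'): print(l,[(np.round(d['centre'],4).tolist(),round(d['conf'],2)) for d in r.mark_of(l,p)])
x,y=pix(p,[.519,.05,.066])[0].astype(int);print(x,y)
s=p['image']
print(pix(p,[[.519,.068-b,.066] for b in(0,.005,.06)]))
y=max(y,80);cv2.imwrite('pics/i.png',cv2.resize(s[y-80:y+100,x-60:x+60],(400,600),interpolation=2));print(y-80,x-60)
```

```text
16.15 [ 0.51822123 -0.02501393  0.04146472] [-3.65857515 11.42044421 10.72674024] 0.025137343348801626
mouth [([0.5197, 0.0684, 0.0597], 0.66)]
stop_head [([0.5201, 0.0094, 0.058], 0.59)]
259 93
[[259.9689329   42.79456461]
 [259.94797413  57.14243185]
 [259.66503651 198.75424575]]
13 199
```

View pics/i.png

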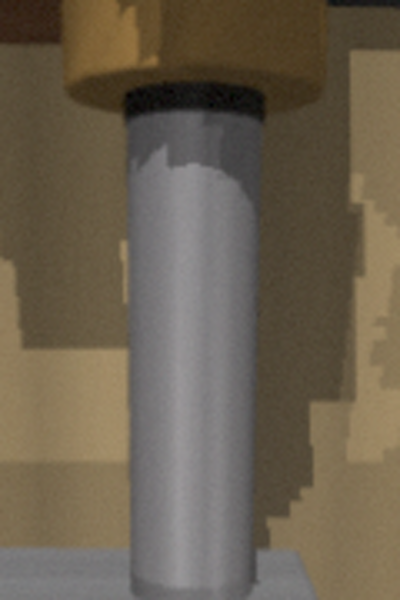

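The dark groove shows at the bush, rows 83–113 in the crop. That is about 9 px at 2.9 px/mm, so roughly 3 mm of its 5 mm is out. This gives a draw of about 60.5 mm, and the TCP travel is also 60.5 mm. I check the cover and bystanders once with the networks, then hand in.

Run:
```python
from h import *
p=r.camera('side')
for l in('cover','rail','square','glue','jar'): print(l,[(np.round(d['centre'],3).tolist(),round(d['conf'],2)) for d in r.mark_of(l,p)])
o=r.get_obs();print(o['t'],o['ee_pos'],o['contact_force'],o['gripper_width'])
r.finish_job()
```

```text
cover [([0.53, -0.203, 0.001], 0.89), ([0.673, -0.044, -0.002], 0.64), ([0.286, 0.258, 0.002], 0.56)]
rail [([0.53, -0.199, 0.099], 0.56), ([0.61, 0.187, 0.002], 0.46)]
square [([0.519, 0.068, 0.06], 0.66), ([0.394, -0.435, -0.003], 0.6)]
glue [([0.608, -0.463, -0.001], 0.88)]
jar [([0.714, 0.107, -0.004], 0.81)]
16.6 [ 0.51824376 -0.02500563  0.04148179] [-3.50794093 13.26246612 10.76918867] 0.025395040390713042
the job is handed in; nothing more can be done
```

I lifted the grey cover straight up off the stop head and set it down gently, upright, on the clear bench at about (0.53, -0.20). I then gripped the knob's neck and drew the rod out to its groove. The gripper is still holding it there, and the job was handed in at 16.6 s, with no verdict reported.

- **Rod:** The tool travelled 60.5 mm. About 3 mm of the 5 mm groove shows at the tube's mouth, which also puts the draw at about 60.5 mm. The networks' points gave about 59 mm. The spring pulls with 11–13 N and the grip is steady.
- **Cover:** The last check found it on the bench at height about 0, well away from the jig and the gripper. It looked upright in the picture taken after I released it.
- **Other things:** The rail, square, glue and jar are within about 5 mm of where they started.
- **Disagreements:** For the rail and the square, the last picture's best match was a false one, on the cover's grip and on the stop. The second match was the right thing, in its old place. The turquoise cover look-alike was not reported in that picture, but I did not go near it.

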